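Slide the small dropper bottle into its bench holder

TASK

Two amber dropper bottles stand on the bench. Slide the smaller one, upright and all the way down, into the metal tube holder with the flared mouth, and let go. Leave the larger bottle standing where it is.

Things in the scene. Friction and masses are not known exactly. Their poses are not given: they have to be found in the camera images.
- small_bottle: The smaller amber dropper bottle, 93 mm tall, about 70 g, standing on the bench. Round body 36 mm in diameter to about 45 mm up, sloping shoulder to 59 mm; above it the black dropper top, gripped as a 22 mm wide upright cylinder from 60 to 93 mm above the foot. Origin: centre of the underside; z up its axis. Either bottle may be the nearer one to the robot.
- large_bottle: The larger amber dropper bottle, same kind, 105 mm tall, body 42 mm in diameter (too wide for the holder), standing on the bench; a bystander. The bottles' centres are at least 70 mm apart. Origin: centre of the underside; z up its axis.
- holder: Fixed upright aluminium tube on a round dark flange (84 mm diameter, 6 mm thick), open at the top. Bore 41 mm in diameter from its floor, 6 mm above the origin, up to 38 mm; there the mouth flares to 63 mm inner (69 mm outer) diameter at the rim, 51 mm above the origin. Origin: on the tube's axis, on the bench; z up. A bottle fully home has its underside on the floor, 6 mm above the origin.
Not all that is in view belongs to the job. What is shaped like the small_bottle but blue or yellow is not meant.

How it is judged:
By the outcome, as a careful person would: the job done as asked, in the order asked, and still so for the second after the job is handed in, with the robot touching nothing.
It also fails if it takes over 35 s, if anything falls off the work surface, if the arm or the gripper's body presses on something with over 40 N, if the wrist force passes 120 N, or if a joint passes its speed limit or range.

ROBOT

A 6-joint arm with a two-finger parallel gripper is mounted at the origin on a cart in front of the work surface, level with it; the furniture and walls round the work are solid. World frame = base frame: x ahead of the robot, y to its left, z up, the work surface at z = 0. Lengths are in m, angles in rad, forces in N, time in s.
With the tool pointing down it reaches from about 0.275 to 0.75 m from the base axis. Payload 10.2 kg.
Tool frame: the origin (TCP) lies on the centre line of the jaws, within the pads' length; the fingertips stand 11 mm ahead of it and the grasp point (between the pads) lies 8 mm behind it; z points along the fingers, y is the line along which they close (so a half turn about z gives the same grasp; the last joint's range is limited). The gripper opens to 85 mm and grips with 20 to 120 N. Pads are 22 mm wide; open, the fingers measure 114 mm over their backs; the gripper's body (76 mm by 85 mm) begins 54 mm behind the grasp point. The pads swing forward as they close: fully open they stand 13 mm farther back than shut.
Start: joints at [1.055, 0.313, 1.498, -0, 1.331, -0.223], TCP at [0.152, 0.503, 0.242] pointing down, gripper open.
Joint ranges: [-2.94, 2.94], [-0.97, 2.17], [0.19, 2.56], [-1.23, 4.37], [0.02, 3.11], [-2.88, 2.88]. Speed limits (rad/s): [2.39, 2.39, 3.01, 3.14, 3.14, 3.14].

INTERFACE

Orientations are given as a 3x3 rotation matrix whose columns are the frame's x, y, z axes.
In Python, from bench import arm gives the robot as it stands. The module is installed in compiled form; this text tells all that it offers.
- The arm moves only by the tool servo_tool, never from a script. Its arguments are lists of equal length, an entry for each row: "fingers": the closure, from -1 (fully open) to 1 (shut); "slide": the shift along the tool's x, y, z in m, a list of three; "roll": the turn about the tool's z in degrees. In form: {"fingers": [fingers, ...], "slide": [[x, y, z], ...], "roll": [roll, ...]}. A call has exactly 8 rows; each row shifts and turns the commanded pose from where the row before left it, along the tool's axes as they then stand; what a row does not reach is not made up. A row lasts 1/10 s, in which the tool goes at most 50 mm and 8.59 degrees, less where a joint would pass 70% of its speed; a pose out of reach is approached as far as the arm can. A call with a gripper value outside its range is refused whole. The fingers move at their own pace and stop on an object; the grip force is fixed at half the most. Time passes only in rows, so rows that do not move let the fingers close, or fill a call up. It gives the time, the measured TCP pose, the force, the opening and the grip force at its end, in the units of the state.
- arm.get_obs(): the state, without advancing time (a new reading comes with each control period).
- arm.read_camera(name): name is "scene" or "top" or "wrist"; returns (picture, depth): 400x640x3 uint8, red, green, blue; 400x640 float32, m along the optical axis (not along the pixel's ray), 0 where there is no reading.
- arm.camera_model(name): a dict with "camera_matrix" (3x3 intrinsics, pixels), "world_to_cam" (4x4, takes a point from world to camera coordinates). Camera axes: x right, y down, z forward; pixel columns grow to the right and rows downward; lengths in m; the calibration is good to about 2 mm. A picture is of the moment at which its call begins: read the wrist's pose just before it. camera_model takes no time and is no camera call; for the wrist camera it gives the pose at the moment of the call.
- arm.finish_job(): hands the job in; it is judged then, once.
The state is a dict: "clock": time; "q": joint angles; "joint_vel": joint speeds; "joint_torque": joint torques, N m; "ee_pos": TCP position; "ee_rot": TCP orientation; "force": force on the tool from outside, world axes, zero at the start; "wrist_torque": the same for the moment, N m; "finger_gap": opening from 0.0 (shut) to 1.0 (fully open); "grasp_force": force on a finger pad.
Only numpy, scipy, OpenCV 4.12 (cv2) and the standard library are available. Lean on these libraries where they do the work, as an engineer would, in place of code of your own. Each camera call takes 0.05 s, during which the arm holds its last target. There are 200 camera calls.

## Working session

There is one attempt and no reset: what is moved stays moved. The work goes in short steps, Python scripts to look and compute and a tool call to move; the robot and the scene stay as the last step left them, time stands still between calls to the robot, and variables do not carry over. Pictures are saved under pics/ and viewed, at most 10 in all, crops included, and the job is handed in when it is done.

Besides the shell and the picture viewer there is one more tool, called after ">>>" as a command line: name --pt "numbers of a row" for each row, then --argument value for the rest. servo_tool: Moves the arm, as the interface text tells. Its arguments: {"type":"object","properties":{"fingers":{"type":"array","items":{"type":"number"}},"slide":{"type":"array","items":{"type":"array","items":{"type":"number"}}},"roll":{"type":"array","items":{"type":"number"}}},"required":["fingers","slide","roll"]}

```bash
mkdir -p pics
cat > h.py <<'E'
import numpy as np, cv2
from bench import arm
def shot(n,f):
    m=arm.camera_model(n); p,d=arm.read_camera(n)
    cv2.imwrite(f'pics/{f}.png',p[:,:,::-1]); np.savez(f'pics/{f}.npz',p=p,d=d,K=m['camera_matrix'],T=m['world_to_cam'])
def load(f):
    return np.load(f'pics/{f}.npz')
def world(z,u,v,dd=None):
    K,T=z['K'],z['T']; dd=z['d'][v,u] if dd is None else dd
    c=np.linalg.inv(K)@np.array([u,v,1])*dd
    return (np.linalg.inv(T)@np.r_[c,1])[:3]
E
python3 - <<'E'
from h import *
shot('scene','s0');shot('top','t0')
o=arm.get_obs();print(o['clock'],o['ee_pos'],o['ee_rot'],o['finger_gap'])
E
```

```text
0.1 [0.15143946 0.50246891 0.24179032] [[-9.57439724e-01  2.88632689e-01 -5.87318375e-04]
 [ 2.88633159e-01  9.57439233e-01 -1.00703028e-03]
 [ 2.71659796e-04 -1.13369035e-03 -9.99999320e-01]] 1.0009909852993086
```

View pics/s0.png

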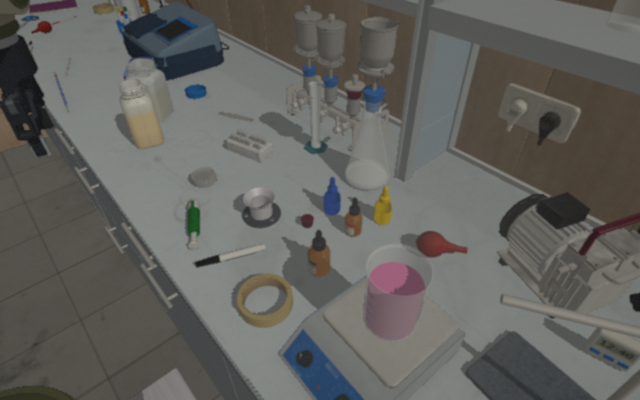

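View pics/t0.png

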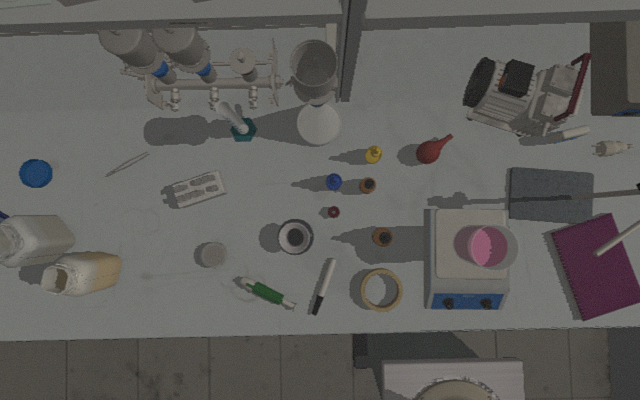

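The amber candidates are scene (319,255) / top (382,237), the nearer one, and scene (354,218) / top (368,185), between blue (332,197) and yellow (383,207). Those two are lookalikes and not meant. The holder is at scene (260,207) / top (295,237). Next I'll measure both amber bottles and check the choice in a crop.

Run:
```python
from h import *
z=load('t0');s=load('s0')
np.set_printoptions(precision=4,suppress=True)
def cloud(z,u0,u1,v0,v1):
    v,u=np.mgrid[v0:v1,u0:u1]; d=z['d'][v0:v1,u0:u1]
    c=np.linalg.inv(z['K'])@np.stack([u.ravel(),v.ravel(),np.ones(u.size)])*d.ravel()
    w=(np.linalg.inv(z['T'])@np.vstack([c,np.ones(u.size)]))[:3].T
    return w[d.ravel()>0]
def topcam(n,p):
    c=z['T']@np.r_[p,1]; q=z['K']@c[:3]; return q[:2]/q[2]
for n,b in dict(near=(368,396,222,252),far=(356,380,174,198),blue=(324,346,170,194),yellow=(362,386,142,168),ball=(325,343,203,220),tape=(355,406,265,315),hold=(272,318,213,260)).items():
    w=cloud(z,*b); h=w[w[:,2]>.01]
    print(n,'zmax',np.sort(w[:,2])[-5:],'med tall',np.median(w[w[:,2]>h[:,2].max()-.02],0),'bbox',h.min(0),h.max(0))
for n,b in dict(near=(305,334,228,282),far=(343,366,196,240)).items():
    w=cloud(s,*b); h=w[w[:,2]>.01]; print('scene',n,np.sort(h[:,2])[-5:],h.min(0),h.max(0))
w=cloud(z,272,318,213,260); r=w[w[:,2]>.042]; print('rim',len(r),cv2.minEnclosingCircle(r[:,:2].astype(np.float32)),r[:,2].max())
f=w[(w[:,2]>.002)]; print('flange',cv2.minEnclosingCircle(f[:,:2].astype(np.float32)))
print('m/px',1/z['K'][0,0], 'cam',np.linalg.inv(z['T'])[:3,3])
a=cv2.resize(s['p'][160:300,220:420,::-1],None,fx=4,fy=4,interpolation=cv2.INTER_CUBIC);cv2.imwrite('pics/c0.png',a)
```

```text
near zmax [0.1063 0.1064 0.1068 0.1071 0.1085] med tall [0.4422 0.1563 0.1037] bbox [0.4218 0.1343 0.0122] [0.4614 0.1762 0.1085]
far zmax [0.0939 0.094  0.0942 0.0942 0.0953] med tall [0.5574 0.1845 0.0911] bbox [0.5401 0.1659 0.0112] [0.5753 0.2017 0.0953]
blue zmax [0.0935 0.0946 0.0947 0.0948 0.0952] med tall [0.5676 0.2607 0.0916] bbox [0.5503 0.244  0.0115] [0.5861 0.2777 0.0952]
yellow zmax [0.0934 0.0935 0.094  0.0944 0.0954] med tall [0.6267 0.1687 0.0904] bbox [0.6105 0.1508 0.0103] [0.6442 0.1857 0.0954]
ball zmax [0.0232 0.0232 0.0234 0.0242 0.0256] med tall [0.4997 0.2614 0.0208] bbox [0.4879 0.2495 0.0116] [0.5132 0.2749 0.0256]
tape zmax [0.0293 0.0294 0.0296 0.0298 0.0299] med tall [0.3189 0.1574 0.0252] bbox [0.273  0.1105 0.0102] [0.3685 0.2055 0.0299]
hold zmax [0.0546 0.0546 0.0547 0.0554 0.0555] med tall [0.4439 0.3535 0.0479] bbox [0.4113 0.3133 0.01  ] [0.4858 0.3839 0.0555]
scene near [0.1034 0.1036 0.1039 0.1044 0.1045] [0.4189 0.1315 0.01  ] [0.4592 0.1692 0.1045]
scene far [0.0912 0.0918 0.092  0.092  0.0923] [0.5378 0.1628 0.01  ] [0.5716 0.1971 0.0923]
rim 418 ((0.4447624981403351, 0.35109904408454895), 0.03411141037940979) 0.05551080487374416
flange ((0.44643449783325195, 0.35290366411209106), 0.07399705797433853)
m/px 0.0026117382590852838 cam [0.486  0.2782 0.8952]
```

View pics/c0.png

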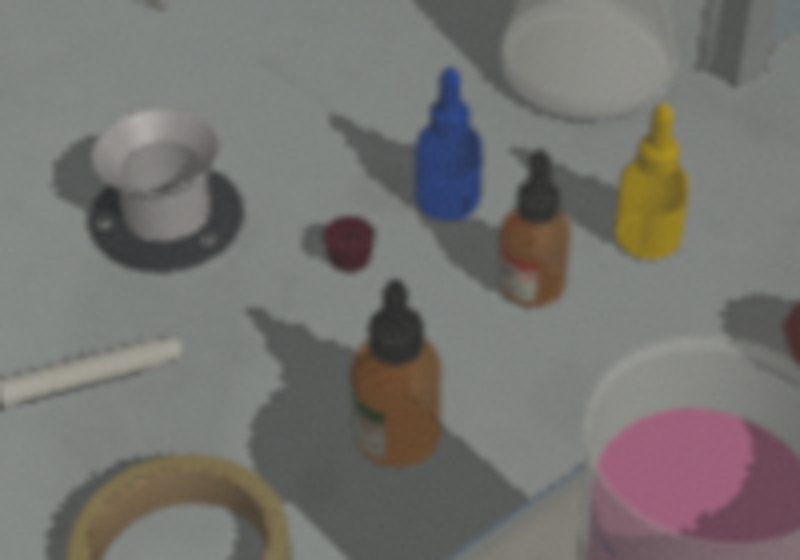

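The crop shows the bottle at scene (354,218), crop (535,235), is the smaller amber one. Its top measures 0.094 m against 0.106 m for the nearer one. It stands at about (0.557, 0.184), and the holder at about (0.445, 0.351). I'll move above the bottle at the start height, then close along yaw ≈ 35–39°, between blue and yellow.

>>> servo_tool --fingers '[-1,-1,-1,-1,-1,-1,-1,-1]' --pt "-0.042 -0.0164 0" --pt "-0.042 -0.0164 0" --pt "-0.042 -0.0164 0" --pt "-0.042 -0.0164 0" --pt "-0.042 -0.0164 0" --pt "-0.042 -0.0164 0" --pt "-0.042 -0.0164 0" --pt "-0.042 -0.0164 0" --roll '[0,0,0,0,0,0,0,0]'

```text
clock: 0.9
ee_pos: [0.4365, 0.2786, 0.2421]
ee_rot: [[-0.957, 0.289, -0.0], [0.289, 0.957, -0.0], [0.0, -0.0, -1.0]]
force: [1.3, 0.1, -1.0]
finger_gap: 1.006
grasp_force: 0.0
```

>>> servo_tool --fingers '[-1,-1,-1,-1,-1,-1,-1,-1]' --pt "-0.04 -0.016 0" --pt "-0.04 -0.016 0" --pt "-0.04 -0.016 0" --pt "-0.025 -0.009 0" --pt "0 0 0" --pt "0 0 0" --pt "0 0 0" --pt "0 0 0" --roll '[0,0,0,8.5,8.5,8.5,8.5,0]'

```text
clock: 1.7
ee_pos: [0.5577, 0.1836, 0.2419]
ee_rot: [[-0.631, 0.776, -0.001], [0.776, 0.631, -0.0], [0.0, -0.001, -1.0]]
force: [-0.2, -1.0, -0.5]
finger_gap: 1.004
grasp_force: 0.0
```

Run:
```python
from h import *
o=arm.get_obs();print(o['clock'],o['ee_pos'],o['ee_rot'].round(3),o['q'].round(2))
shot('wrist','w0')
z=load('w0')
for p in [(0.557,0.184,0.093),(0.557,0.184,0.06),(0.557,.184,0)]:
    c=z['T']@np.r_[p,1];q=z['K']@c[:3];print(q[:2]/q[2],c[2])
```

```text
1.7 [0.55765557 0.18356074 0.24188718] [[-0.631  0.776 -0.001]
 [ 0.776  0.631 -0.   ]
 [ 0.    -0.001 -1.   ]] [ 0.12  0.45  1.3   0.    1.39 -0.56]
[314.16136904 185.70023094] 0.2879056622624244
[314.29245627 177.76377758] 0.3195865025515678
[314.47438027 166.74949833] 0.37718803035001025
```

View pics/w0.png

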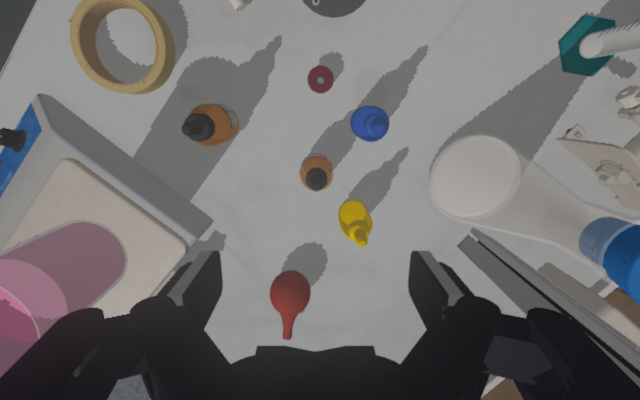

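The wrist view shows the small amber bottle with its cap at about (318,182), the predicted spot being (314,186). Blue is at (370,123) and yellow at (356,220), both off to the side of the closing line. I'll refine the offset using wrist depth.

```bash
cat >> h.py <<'E'
def cloud(z,u0,u1,v0,v1):
    v,u=np.mgrid[v0:v1,u0:u1]; d=z['d'][v0:v1,u0:u1]
    c=np.linalg.inv(z['K'])@np.stack([u.ravel(),v.ravel(),np.ones(u.size)])*d.ravel()
    w=(np.linalg.inv(z['T'])@np.vstack([c,np.ones(u.size)]))[:3].T
    return w[d.ravel()>0]
E
python3 - <<'E'
from h import *
z=load('w0'); w=cloud(z,296,340,150,196)
for a,b in [(.01,.045),(.045,.058),(.06,.075),(.075,.1),(.085,.1)]:
    k=w[(w[:,2]>a)&(w[:,2]<b)]; print(a,b,len(k),cv2.minEnclosingCircle(k[:,:2].astype(np.float32)),k.mean(0),k.max(0)[2])
k=w[w[:,2]>.01];print(k.min(0),k.max(0),'f',z['K'][0,0])
E
```

```text
0.01 0.045 251 ((0.5583564043045044, 0.1843116134405136), 0.018180670216679573) [0.55211749 0.19215156 0.03447456] 0.04498264486060222
0.045 0.058 375 ((0.5585444569587708, 0.18435640633106232), 0.017241207882761955) [0.55535693 0.18779774 0.04797946] 0.05737027138543893
0.06 0.075 232 ((0.5586468577384949, 0.18427836894989014), 0.010950441472232342) [0.55652701 0.18677546 0.06701177] 0.07405115472602886
0.075 0.1 143 ((0.5615782737731934, 0.18105408549308777), 0.002898398321121931) [0.55763028 0.18536007 0.08792042] 0.09370307994327681
0.085 0.1 111 ((0.5589278936386108, 0.18429318070411682), 0.005738416220992804) [0.55816847 0.184813   0.09009103] 0.09370307994327681
[0.54039791 0.16696079 0.01031384] [0.57586626 0.20216842 0.09370308] f 317.06383729825234
```

>>> servo_tool --fingers '[-1,-1,-1,-1,-1,-1,-1,-1]' --pt "0 0.001 0.03" --pt "0 0 0.035" --pt "0 0 0.035" --pt "0 0 0.03" --pt "0 0 0.02" --pt "0 0 0.013" --pt "0 0 0.007" --pt "0 0 0" --roll '[0,0,0,0,0,0,0,0]'

```text
clock: 2.55
ee_pos: [0.5584, 0.1843, 0.072]
ee_rot: [[-0.633, 0.774, -0.001], [0.774, 0.633, -0.0], [0.0, -0.0, -1.0]]
force: [-0.4, -0.1, -0.2]
finger_gap: 0.997
grasp_force: 0.0
```

>>> servo_tool --fingers '[-0.5,0,0.5,1,1,1,1,1]' --pt "0 0 0" --pt "0 0 0" --pt "0 0 0" --pt "0 0 0" --pt "0 0 0" --pt "0 0 0" --pt "0 0 0" --pt "0 0 0" --roll '[0,0,0,0,0,0,0,0]'

```text
clock: 3.35
ee_pos: [0.5588, 0.1843, 0.0728]
ee_rot: [[-0.632, 0.775, 0.001], [0.775, 0.632, 0.0], [-0.0, 0.001, -1.0]]
force: [-0.4, -0.1, 5.0]
finger_gap: 0.235
grasp_force: 58.7
```

>>> servo_tool --fingers '[1,1,1,1,1,1,1,1]' --pt "0 0 -0.015" --pt "0 0 -0.03" --pt "0 0 -0.035" --pt "0 0 -0.035" --pt "0.02 0.002 -0.01" --pt "0.035 0.003 0" --pt "0.03 0.003 0" --pt "0.015 0.001 0" --roll '[0,0,0,0,0,0,0,0]'

```text
clock: 4.15
ee_pos: [0.5009, 0.269, 0.1971]
ee_rot: [[-0.634, 0.774, -0.001], [0.774, 0.634, 0.0], [0.001, -0.001, -1.0]]
force: [0.3, -0.7, -0.3]
finger_gap: 0.231
grasp_force: 58.7
```

>>> servo_tool --fingers '[1,1,1,1,1,1,1,1]' --pt "0 0 0" --pt "0 0 0" --pt "0 0 0" --pt "0 0 0" --pt "0 0 0" --pt "0 0 0" --pt "0 0 0" --pt "0 0 0" --roll '[0,0,0,0,0,0,0,0]'

```text
clock: 4.95
ee_pos: [0.5023, 0.2674, 0.1973]
ee_rot: [[-0.632, 0.775, -0.0], [0.775, 0.632, 0.0], [0.0, 0.0, -1.0]]
force: [-0.2, -0.3, -1.2]
finger_gap: 0.235
grasp_force: 58.7
```

Run:
```python
from h import *
o=arm.get_obs();print(o['clock'],o['ee_pos'],o['ee_rot'].round(3))
shot('wrist','w1');shot('top','t1')
z=load('w1');w=cloud(z,0,640,0,400)
m=np.hypot(w[:,0]-.445,w[:,1]-.351)<.05
for a,b in [(.046,.06),(.005,.06)]:
    k=w[m&(w[:,2]>a)&(w[:,2]<b)];print(a,len(k),cv2.minEnclosingCircle(k[:,:2].astype(np.float32)) if len(k) else 0,k.max(0)[2])
```

```text
4.95 [0.50229042 0.26738838 0.19729396] [[-0.632  0.775 -0.   ]
 [ 0.775  0.632  0.   ]
 [ 0.     0.    -1.   ]]
0.046 1914 ((0.445697158575058, 0.35177335143089294), 0.03412381932139397) 0.05214812127062546
0.005 5637 ((0.4460209608078003, 0.3508913516998291), 0.041384220123291016) 0.05214812127062546
```

View pics/w1.png

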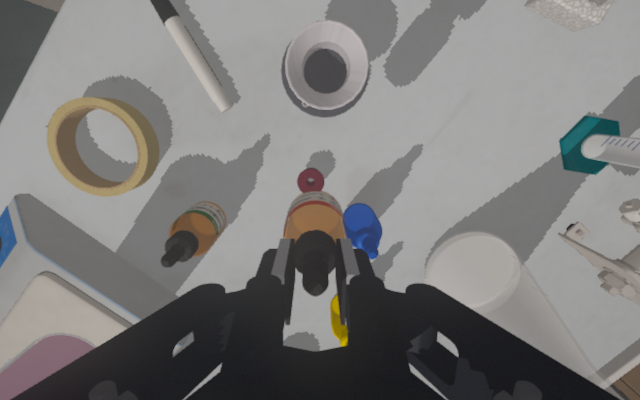

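The wrist view shows the bottle held upright between the pads at (315,240), the holder mouth at (326,65), and the other bottles undisturbed. The holder measures (0.4458, 0.3513): its rim and flange radii come to 34 and 41 mm, against 34.5 and 42 given. Next I'll check the held bottle's tilt and offset.

Run:
```python
from h import *
from scipy.optimize import least_squares
z=load('w1');w=cloud(z,280,350,185,235)
o=arm.get_obs();t=o['ee_pos'];R=o['ee_rot']
l=(w-t)@R
m=(np.hypot(l[:,0],l[:,1])<.035)&(l[:,2]>.03)&(l[:,2]<.075)
k=l[m];print(len(k),k.min(0),k.max(0))
b=k[k[:,2]>.029]
# body cylinder r=18mm
f=lambda p:np.hypot(b[:,0]-p[0]-p[2]*(b[:,2]-.05),b[:,1]-p[1]-p[3]*(b[:,2]-.05))-.018
r=least_squares(f,[0,0,0,0],loss='soft_l1',f_scale=.001);print(r.x,np.abs(r.fun).mean())
d=np.array([.4458,.3513,0])-t; print('to holder in tool',R.T@d)
```

```text
1063 [ 0.00187535 -0.01761632  0.03000112] [0.0183516  0.01836891 0.07051   ]
[-0.00012188  0.00026975  0.01022394 -0.00396674] 0.0001929569523853355
to holder in tool [0.10068878 0.00930082 0.19730686]
```

>>> servo_tool --fingers '[1,1,1,1,1,1,1,1]' --pt "0.02 0.002 0" --pt "0.03 0.003 0" --pt "0.03 0.003 0" --pt "0.0207 0.0013 0" --pt "0 0 0.02" --pt "0 0 0.03" --pt "0 0 0.01" --pt "0 0 0" --roll '[0,0,0,0,0,0,0,0]'

```text
clock: 5.85
ee_pos: [0.4454, 0.351, 0.1363]
ee_rot: [[-0.632, 0.775, -0.002], [0.775, 0.632, -0.001], [0.001, -0.003, -1.0]]
force: [0.5, 0.2, 0.0]
finger_gap: 0.234
grasp_force: 58.7
```

>>> servo_tool --fingers '[1,1,1,1,1,1,1,1]' --pt "0 0 0" --pt "0 0 0" --pt "0 0 0" --pt "0 0 0" --pt "0 0 0" --pt "0 0 0" --pt "0 0 0" --pt "0 0 0" --roll '[0,0,0,0,0,0,0,0]'

```text
clock: 6.65
ee_pos: [0.4458, 0.3513, 0.1373]
ee_rot: [[-0.632, 0.775, -0.0], [0.775, 0.632, -0.0], [-0.0, -0.0, -1.0]]
force: [0.9, -0.1, 0.1]
finger_gap: 0.237
grasp_force: 58.7
```

Run:
```python
from h import *
from scipy.optimize import least_squares
o=arm.get_obs();t=o['ee_pos'];R=o['ee_rot'];print(o['clock'],t,R.T@(np.array([.4458,.3513,0])-t))
shot('wrist','w2');z=load('w2');w=cloud(z,200,440,0,330)
m=np.hypot(w[:,0]-.445,w[:,1]-.351)<.05
k=w[m&(w[:,2]<.02)&(w[:,2]>.003)]; print('flange',len(k),k.max(0))
rho=np.hypot(*(w[:,:2]-[.4458,.3513]).T)
k=w[m&(w[:,2]>.047)&(w[:,2]<.054)&(rho>.029)]
f=lambda p:np.hypot(k[:,0]-p[0],k[:,1]-p[1])-.033
r=least_squares(f,[.445,.351],loss='soft_l1',f_scale=.001);print('rim',len(k),r.x,R.T@(np.r_[r.x,0]-t))
```

```text
6.65 [0.44579458 0.35131175 0.13729413] [-1.01034947e-05  9.05941461e-07  1.37294131e-01]
flange 2563 [0.48228629 0.39340155 0.01920366]
rim 1274 [0.44650517 0.35080386] [-0.00084037  0.00023344  0.13729414]
```

>>> servo_tool --fingers '[1,1,1,1,1,1,1,1]' --pt "-0.0004 0 0.005" --pt "0 0 0.008" --pt "0 0 0.008" --pt "0 0 0.008" --pt "0 0 0.008" --pt "0 0 0.008" --pt "0 0 0.007" --pt "0 0 0" --roll '[0,0,0,0,0,0,0,0]'

```text
clock: 7.5
ee_pos: [0.4456, 0.3508, 0.0842]
ee_rot: [[-0.632, 0.775, -0.002], [0.775, 0.632, -0.001], [0.0, -0.002, -1.0]]
force: [-0.5, 0.2, -0.3]
finger_gap: 0.232
grasp_force: 58.7
```

>>> servo_tool --fingers '[1,1,1,1,1,1,1,1]' --pt "0 0 0.002" --pt "0 0 0.002" --pt "0 0 0.002" --pt "0 0 0.001" --pt "0 0 0" --pt "0 0 0" --pt "0 0 0" --pt "0 0 0" --roll '[0,0,0,0,0,0,0,0]'

```text
clock: 8.3
ee_pos: [0.4461, 0.3511, 0.0788]
ee_rot: [[-0.632, 0.775, 0.0], [0.775, 0.632, 0.0], [-0.0, 0.0, -1.0]]
force: [-1.7, -1.2, 5.3]
finger_gap: 0.236
grasp_force: 59.2
```

The bottle is seated: contact at about 5 N with TCP z = 0.0788, as predicted. Releasing and rising.

>>> servo_tool --fingers '[0.4,0.2,0,-0.3,-0.6,-0.6,-0.6,-0.6]' --pt "0 0 0" --pt "0 0 0" --pt "0 0 0" --pt "0 0 0" --pt "0 0 0" --pt "0 0 0" --pt "0 0 0" --pt "0 0 0" --roll '[0,0,0,0,0,0,0,0]'

```text
clock: 9.1
ee_pos: [0.446, 0.351, 0.0783]
ee_rot: [[-0.632, 0.775, 0.0], [0.775, 0.632, -0.0], [-0.0, 0.0, -1.0]]
force: [0.2, 0.1, -0.6]
finger_gap: 0.794
grasp_force: 0.0
```

>>> servo_tool --fingers '[-0.6,-0.6,-0.6,-0.6,-0.6,-0.6,-0.6,-0.6]' --pt "0 0 -0.01" --pt "0 0 -0.02" --pt "0 0 -0.03" --pt "0 0 -0.03" --pt "0 0 -0.03" --pt "0 0 -0.03" --pt "0 0 -0.01" --pt "0 0 0" --roll '[0,0,0,0,0,0,0,0]'

```text
clock: 9.9
ee_pos: [0.4463, 0.3512, 0.2396]
ee_rot: [[-0.632, 0.775, 0.002], [0.775, 0.632, 0.001], [-0.001, 0.003, -1.0]]
force: [-0.1, -0.3, 0.2]
finger_gap: 0.804
grasp_force: 0.0
```

Run:
```python
from h import *
o=arm.get_obs();print(o['clock'],o['ee_pos'],o['finger_gap'])
shot('wrist','w3');shot('scene','s3')
z=load('w3');w=cloud(z,200,440,60,300)
k=w[(np.hypot(w[:,0]-.4458,w[:,1]-.351)<.025)&(w[:,2]<.13)]
print('top',np.sort(k[:,2])[-5:])
for a,b in [(.067,.08),(.09,.105)]:
    q=k[(k[:,2]>a)&(k[:,2]<b)];print(cv2.minEnclosingCircle(q[:,:2].astype(np.float32)))
s=load('s3')
cv2.imwrite('pics/c3.png',np.hstack([z['p'][50:300,200:450,::-1],cv2.resize(s['p'][150:290,220:420,::-1],None,fx=2.5,fy=2.5)[:250]]))
```

```text
9.9 [0.44633136 0.35117721 0.23959996] 0.8042615705805659
top [0.09862116 0.09877015 0.099171   0.09923838 0.09951172]
((0.44628986716270447, 0.3507015109062195), 0.011046248488128185)
((0.4463374614715576, 0.3506412208080292), 0.005715196020901203)
```

View pics/c3.png

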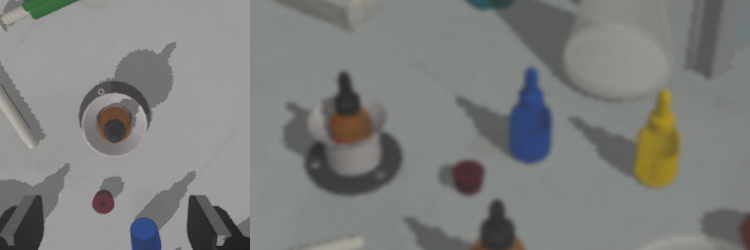

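The picture shows the small bottle upright in the holder, at crop (115,125) on the left and (348,110) on the right. Its top is at 0.099 m (6 + 93 mm), so it is fully home, and the other bottles are still standing.

```bash
python3 -c "
from bench import arm
print(arm.finish_job())"
```

```text
the job is handed in; nothing more can be done
None
```

The small amber bottle is upright and fully down in the flared holder (top measured at 99 mm, as it should be), released with the arm clear; the large bottle was left standing untouched, and the job is handed in at about 10 s.

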